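# Mount a toroidal core on the chassis stud

## Task

Mount the larger of the two wound ring cores on the upright stud of the aluminium chassis: thread over the stud first the flat white insulating disc, then the larger core, then the steel bush with its wide flange down, and last set the black cap, open end down, over the bush's collar. Each part must sit flat and fully home on the one below before the next goes on. Let go of everything at the end, and leave the smaller core, the spool, the heat sink and the screw bin where they lie.

Things in the scene. Friction and masses are not known exactly. Their poses are not given: they have to be found in the camera images.
- stud (a point): centre of the foot of the stud, on the top face of the chassis, z up (square to that face). The chassis is a fixed bare aluminium box 150 x 130 mm, its top face 30 mm above the table, on the robot's left or right side of the bench (a cream breadboard trainer is on the other side). The round steel stud in the middle of its top is 10 mm thick and stands 46 mm above that face
- pad_c (a point): centre (half-way up) of the white plastic insulating disc: flat ring, outside diameter 52 mm, bore 20 mm, 10 mm thick, lying flat on the table, z up; loose, about 40 g
- core_c (a point): centre (half-way up) of the large wound core: copper-coloured ring, outside diameter 60 mm, bore 22 mm, 24 mm high, lying flat on the table, z up; loose, about 280 g
- bush_c (a point): centre (half-way up) of the steel bush: flange 48 mm in diameter and 6 mm thick at the bottom, collar 26 mm in diameter above it, 28 mm high overall, bore 18 mm right through; standing on its flange, z up; loose, about 120 g
- cap_c (a point): centre (half-way up) of the black plastic cap: round cup standing open end down, outside diameter 44 mm, 32 mm high, inside diameter 34 mm, inside depth 28 mm, z up; its rim comes to rest on the bush's flange; loose, about 30 g
- spare_c (a point): centre (half-way up) of the small wound core, to be left alone: copper-coloured ring, outside diameter 44 mm, bore 18 mm, 18 mm high, flat on the table; loose
- spool_c (a point): centre (half-way up) of a grey solid spool standing on end, 52 mm in diameter, 40 mm high; loose, to be left alone
- sink_c (a point): centre (half-way up) of a finned aluminium heat sink, 50 x 44 mm, 30 mm high; loose, to be left alone
- bin_c (a point): centre (half-way up) of a small open grey bin with screws, 58 x 58 mm, 26 mm high; loose, to be left alone
Not all that is in view belongs to the job. Leave any pink look-alike of the part that bears bush_c alone. Leave any blue or yellow look-alike of the part that bears core_c alone.

How it is judged:
On the way, in this order (a step that is already met when the one before it is completed fails the run):
1. the white disc lies flat on the chassis, round the stud (horizontal distance between pad_c and stud below 0.008 m and z of pad_c in the frame of stud between 0.001 and 0.009 m and angle between pad_c's own z axis and vertical below 0.1 rad), for 0.2 s.
2. the large core lies flat on the disc, round the stud (horizontal distance between core_c and stud below 0.008 m and z of core_c in the frame of stud between 0.018 and 0.026 m and angle between core_c's own z axis and vertical below 0.1 rad), for 0.2 s.
3. the steel bush sits on the core, flange down, round the stud (horizontal distance between bush_c and stud below 0.008 m and z of bush_c in the frame of stud between 0.044 and 0.052 m and angle between bush_c's own z axis and vertical below 0.1 rad), for 0.2 s.
4. the black cap sits over the bush's collar, its rim on the flange (horizontal distance between cap_c and stud below 0.012 m and z of cap_c in the frame of stud between 0.052 and 0.06 m and angle between cap_c's own z axis and vertical below 0.1 rad), for 0.2 s.
At the end, for the whole second after the job is handed in: All four parts are released, at rest and level (0.1 rad) round the stud: disc, large core and bush within 8 mm of its axis, cap within 12 mm; centres 5 (disc), 22 (core), 48 (bush) and 56 mm (cap) above the chassis top, each within 4 mm (all of step 1 and all of step 2 and all of step 3 and all of step 4 and linear speed of each of pad, core, bush, cap below 0.01 m/s and contact force between each of pad, core, bush, cap and the fingers below 0.05 N); the robot touches nothing.
It fails at once if the small core is moved more than 20 mm (distance of spare_c from where it was at the start of the episode above 0.02 m).
It fails at once if the spool is moved more than 20 mm (distance of spool_c from where it was at the start of the episode above 0.02 m).
It fails at once if the heat sink is moved more than 20 mm (distance of sink_c from where it was at the start of the episode above 0.02 m).
It fails at once if the screw bin is moved more than 20 mm (distance of bin_c from where it was at the start of the episode above 0.02 m).
It also fails if it takes over 115 s, if anything falls off the work surface, if the arm or the gripper's body presses on something with over 40 N, if the wrist force passes 120 N, or if a joint passes its speed limit or range.

## Robot

A 6-joint arm with a two-finger parallel gripper is mounted at the origin on the work surface. World frame = base frame: x ahead of the robot, y to its left, z up, the work surface at z = 0. Lengths are in m, angles in rad, forces in N, time in s.
With the tool pointing down it reaches from about 0.275 to 1 m from the base axis. Payload 8.4 kg.
Tool frame: the origin (TCP) lies midway between the tips of the shut fingers; the grasp point (between the pads) lies 19 mm behind it; z points along the fingers, y is the line along which they close (so a half turn about z gives the same grasp; the last joint's range is limited). The gripper opens to 85 mm and grips with 20 to 120 N. Pads are 22 mm wide; open, the fingers measure 114 mm over their backs; the gripper's body (76 mm by 85 mm) begins 54 mm behind the grasp point. The pads swing forward as they close: fully open they stand 13 mm farther back than shut.
Start: joints at [-1.244, 0.353, 1.633, -0, 1.155, -0.002], TCP at [0.202, -0.592, 0.231] pointing down, gripper open.
Joint ranges: [-2.63, 2.63], [-0.92, 2.1], [0.06, 2.66], [-1.3, 4.44], [0, 2.69], [-3.02, 3.02]. Speed limits (rad/s): [2.22, 2.22, 2.79, 3.14, 3.14, 3.14].

## Interface

Orientations are given as [roll, pitch, yaw] about the fixed x, y, z axes, in that order (R = Rz(yaw) Ry(pitch) Rx(roll)).
In Python, from plant import robot, snapshot, sign_off gives the robot as it stands.
- The arm moves only by the tool jog_arm, never from a script. Its argument "motion" is one flat list of numbers, 7 for each row, row after row: the closure, from 0 (fully open) to 1 (shut), then the shift along the tool's x, y, z in mm, then the turn, a rotation vector about the tool's x, y, z in rad. A call has 1 to 20 rows; each row is the pose to reach, as a shift and turn from the pose commanded when the call began, along the tool's axes at that moment; what a row does not reach only later rows make up. A row lasts 1/12 s, in which the tool goes at most 41.7 mm and 7.16 degrees, less where a joint would pass 70% of its speed; a pose out of reach is approached as far as the arm can. A call with a gripper value outside its range is refused whole. The fingers move at their own pace and stop on an object; "grip_force" is the grip in N (left out, the last holds). Time passes only in rows, so rows that repeat a pose let the fingers close. It gives the time, the measured TCP pose, the force, the opening and the grip force at its end, in the units of the state.
- robot.observe(): the state, without advancing time (a new reading comes with each control period).
- snapshot(name): name is "scene" or "top" or "wrist"; returns a dict with "pixels" (480x640x3 uint8, red, green, blue), "intrinsics" (3x3 intrinsics, pixels), "k1" (the pictures are not rectified: a ray, as slopes to the right and down, at radius r is drawn at 1 + k1 r^2 times it, then the intrinsics apply), "xyz" and "attitude" of the camera in the world; the wrist camera has in their place "tool_from_camera" (4x4, takes a point from camera to tool coordinates, whose origin is the TCP and whose axes are the flange's). Camera axes: x right, y down, z forward; pixel columns grow to the right and rows downward; lengths in m; the calibration is good to about 2 mm. A picture is of the moment at which its call begins: read the wrist's pose just before it. There is no depth.
- sign_off(): hands the job in; it is judged then, once.
The state is a dict: "time_s": time; "joint_positions": joint angles; "dq": joint speeds; "tau": joint torques, N m; "tool_pos": TCP position; "orientation": TCP orientation; "force": force on the tool from outside, world axes, zero at the start; "torque": the same for the moment, N m; "finger_gap": finger opening in m; "finger_force": force on a finger pad.
Only numpy, scipy, OpenCV 4.12 (cv2) and the standard library are available. Lean on these libraries where they do the work, as an engineer would, in place of code of your own. Each camera call takes 0.05 s, during which the arm holds its last target. There are 200 camera calls.

## Working session

There is one attempt and no reset: what is moved stays moved. The work goes in short steps, Python scripts to look and compute and a tool call to move; the robot and the scene stay as the last step left them, time stands still between calls to the robot, and variables do not carry over. Pictures are saved under pics/ and viewed, at most 14 in all, crops included, and the job is handed in when it is done.

Besides the shell and the picture viewer there is one more tool, called after ">>>" as name(argument=value, ...) on one line, values as JSON. jog_arm: Moves the arm, as the interface text tells. Its arguments: {"type":"object","properties":{"motion":{"type":"array","items":{"type":"number"}},"grip_force":{"type":"number"}},"required":["motion"]}

```bash
mkdir -p pics; ls; python3 - <<'E'
from plant import robot, snapshot
import cv2, numpy as np
print(robot.observe())
for n in ("scene","top"):
    s=snapshot(n); cv2.imwrite(f"pics/{n}0.png",s["pixels"][:,:,::-1]); np.save(n+"0.npy",s,allow_pickle=True)
    print(n,{k:np.round(v,4).tolist() for k,v in s.items() if k!="pixels"})
E
```

```text
pics
{'time_s': 0.0, 'joint_positions': array([-1.24442264e+00,  3.53643237e-01,  1.63412661e+00, -3.11898511e-06,
        1.15520122e+00, -2.39406891e-03]), 'dq': array([ 0.00153349,  0.00179811,  0.00015695, -0.00256812, -0.00088496,
       -0.0008077 ]), 'tau': array([-9.66705411e-04, -6.05260777e+01, -3.42074561e+01, -1.40135476e-04,
        9.29710484e-03, -1.76953159e-05]), 'tool_pos': array([ 0.20164946, -0.59107779,  0.23056797]), 'orientation': array([-3.14021424e+00, -4.48266650e-07,  3.28769020e-01]), 'force': array([-0.23243296,  0.40332396,  0.62173026]), 'torque': array([-0.04343895, -0.04029606,  0.02829383]), 'finger_force': 0.0, 'finger_gap': 0.08523615411072638}
scene {'intrinsics': [[458.0568, 0.0, 323.9428], [0.0, 458.0568, 236.6961], [0.0, 0.0, 1.0]], 'k1': -0.0155, 'xyz': [1.0512, -0.0839, 0.6853], 'attitude': [-2.4423, -0.0055, 1.4272]}
top {'intrinsics': [[491.9578, 0.0, 318.0223], [0.0, 491.9578, 243.7081], [0.0, 0.0, 1.0]], 'k1': 0.0046, 'xyz': [0.4301, -0.0045, 0.9551], 'attitude': [-3.0339, 0.0149, -1.5597]}
```

View pics/top0.png

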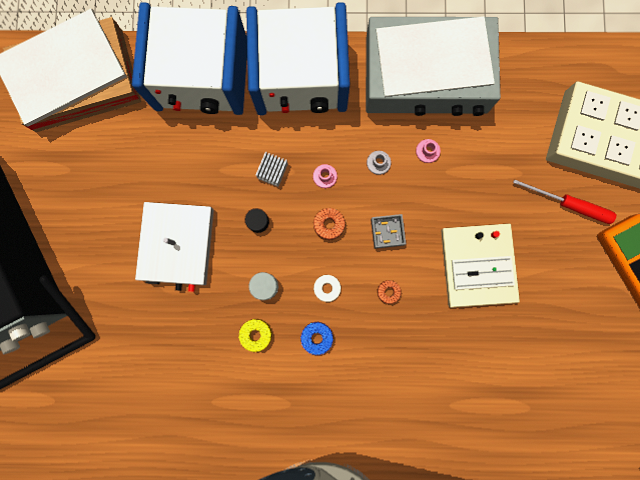

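View pics/scene0.png

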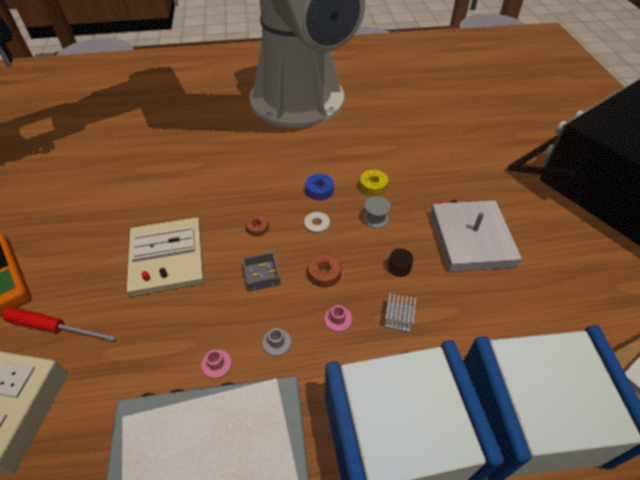

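Candidates (top view):
- Large core: copper ring (329,224). The others are the small copper ring (389,292), yellow (255,335) and blue (317,339).
- Bush: grey (379,162). The pink ones are (325,176) and (428,150).
- Disc: white (327,288).
- Cap: black (257,221), not the grey spool at (263,287).
- Chassis: on the left, stud near (168,241). The breadboard is on the right.

Next I measure each one and check the choice in a close crop.

```bash
cat > h.py <<'E'
import numpy as np, cv2
from scipy.spatial.transform import Rotation as R
def cam(s, st=None):
    if "xyz" in s: return R.from_euler("xyz",s["attitude"]).as_matrix(), np.array(s["xyz"])
    T=np.eye(4); T[:3,:3]=R.from_euler("xyz",st["orientation"]).as_matrix(); T[:3,3]=st["tool_pos"]
    T=T@np.array(s["tool_from_camera"]); return T[:3,:3],T[:3,3]
def ray(s,uv,st=None):
    M,c=cam(s,st); p=cv2.undistortPoints(np.array([[uv]],float),np.array(s["intrinsics"]),np.array([s["k1"],0,0,0,0.]))[0,0]
    return c, M@np.array([p[0],p[1],1])
def plane(s,uv,z,st=None):
    c,d=ray(s,uv,st); return (c+d*(z-c[2])/d[2])
def proj(s,P,st=None):
    M,c=cam(s,st); p=M.T@(np.array(P)-c); x=p[:2]/p[2]; x=x*(1+s["k1"]*(x@x)); K=np.array(s["intrinsics"]); return K[:2,:2]@x+K[:2,2]
def tri(rs):
    A=np.zeros((3,3));b=np.zeros(3)
    for c,d in rs:
        d=d/np.linalg.norm(d);Q=np.eye(3)-np.outer(d,d);A+=Q;b+=Q@c
    return np.linalg.solve(A,b)
def mask(px,kind):
    H,S,V=[x.astype(int) for x in cv2.split(cv2.cvtColor(px,cv2.COLOR_RGB2HSV))]
    lab=cv2.cvtColor(px,cv2.COLOR_RGB2LAB).astype(int)
    m={"white":(S<50)&(V>130),"grey":(S<60)&(V>60),"black":(V<55)&(S<150),"copper":((H<10)|(H>175))&(S>90)&(V>50)}[kind]
    return (m*255).astype(np.uint8)
def blob(m,seed,rad):
    w=np.zeros_like(m); cv2.circle(w,tuple(int(v) for v in seed),rad,255,-1); m=cv2.morphologyEx(m&w,cv2.MORPH_CLOSE,np.ones((3,3),np.uint8))
    cs,_=cv2.findContours(m,cv2.RETR_EXTERNAL,cv2.CHAIN_APPROX_NONE)
    if not cs: return None
    h=cv2.convexHull(max(cs,key=cv2.contourArea)); M=cv2.moments(h)
    return np.array([M["m10"],M["m01"]])/M["m00"], cv2.contourArea(h), cv2.minAreaRect(h)[1]
E
python3 - <<'E'
from h import *
T=np.load("top0.npy",allow_pickle=True).item();S=np.load("scene0.npy",allow_pickle=True).item()
np.set_printoptions(precision=4,suppress=True)
for n,k,z,ts,ss in [("pad","white",.005,(327,288),(317,222)),("core","copper",.012,(329,224),(324,270)),("bush","grey",.003,(379,162),(277,341)),("cap","black",.016,(257,221),(401,262)),("spare","copper",.009,(389,292),(257,225))]:
    for nm,s,seed in(("top",T,ts),("scene",S,ss)):
        b=blob(mask(s["pixels"],k),seed,22)
        if b is None: print(n,nm,None);continue
        p=plane(s,b[0],z); print(n,nm,b[0],b[1],"size mm",np.array(b[2])*np.linalg.norm(p-cam(s)[1])/s["intrinsics"][0][0]*1e3,p)
def crop(s,x,y,w,h,k): return cv2.resize(s["pixels"][y:y+h,x:x+w,::-1],None,fx=k,fy=k,interpolation=cv2.INTER_CUBIC)
a=crop(T,130,130,320,170,2.5); b=crop(S,200,170,320,190,2.5)
b=b[:430]; a=a[:425]
cv2.imwrite("pics/ca.png",a); cv2.imwrite("pics/cb.png",crop(S,400,180,130,100,6))
E
```

```text
pad top [326.8349 287.7826] 535.0 size mm [50.5361 49.1702] [ 0.4476 -0.0071  0.005 ]
pad scene [316.4313 221.6051] 352.0 size mm [47.7816 37.207 ] [ 0.4444 -0.0075  0.005 ]
core top [328.7798 223.9507] 720.5 size mm [58.0508 57.8579] [ 0.5707 -0.0097  0.012 ]
core scene [323.9265 269.9402] 828.0 size mm [58.0772 58.0772] [ 0.5691 -0.0105  0.012 ]
bush top [378.4245 162.1134] 413.0 size mm [44.4475 46.4679] [ 0.6964 -0.1068  0.003 ]
bush scene [276.2327 341.7025] 586.5 size mm [45.18   46.3689] [ 0.6946 -0.1072  0.003 ]
cap top [256.6492 220.448 ] 401.0 size mm [44.9497 42.584 ] [0.5757 0.1298 0.016 ]
cap scene [399.7526 262.0254] 479.0 size mm [41.2571 48.6427] [0.5736 0.1288 0.016 ]
spare top [388.6832 291.9456] 383.0 size mm [42.5003 42.5003] [ 0.4409 -0.1252  0.009 ]
spare scene [256.603  224.9313] 335.0 size mm [38.6339 42.5628] [ 0.4404 -0.1259  0.009 ]
```

View pics/ca.png

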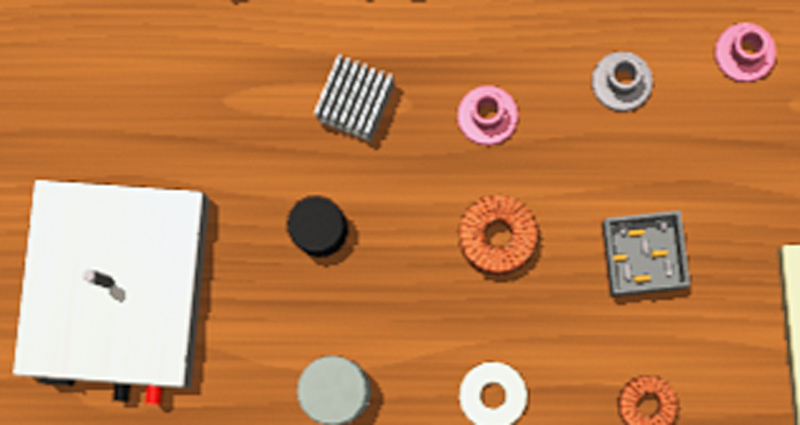

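View pics/cb.png

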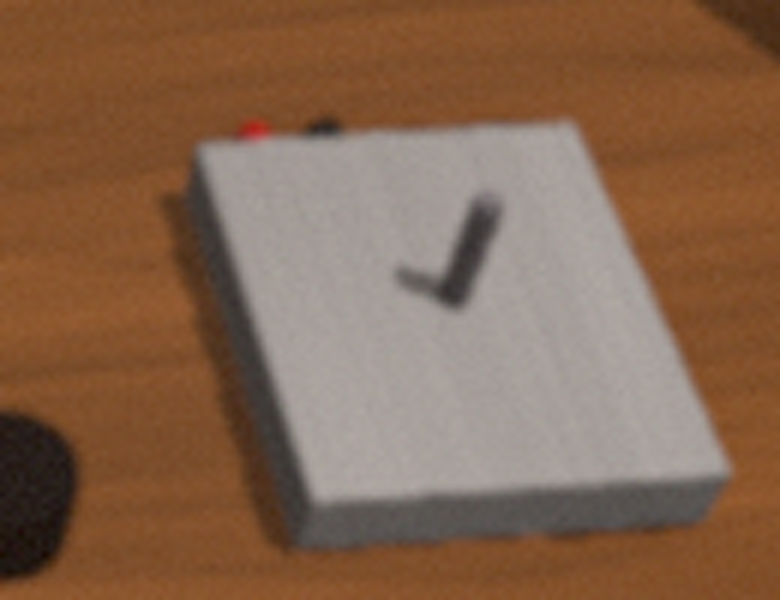

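Top crop: the grey bush is at crop (622,80) between two pink ones. The big copper core is at (498,234), clearly larger than the spare at (648,403). The cap is at (317,226). The stud tip is at (92,276) and its foot near (112,283). In the scene crop, the stud foot is at (452,300) and its tip at (488,198).

```bash
python3 - <<'E'
from h import *
T=np.load("top0.npy",allow_pickle=True).item();S=np.load("scene0.npy",allow_pickle=True).item()
np.set_printoptions(precision=4,suppress=True)
f=lambda a,x,y,k:np.array(a)/k+np.array([x,y])
t1=f((92,275),130,130,2.5);s1=f((488,199),400,180,6);s0=f((452,302),400,180,6);t0=f((113,283),130,130,2.5)
print("tip",plane(T,t1,.076),plane(S,s1,.076),tri([ray(T,t1),ray(S,s1)]))
print("foot",plane(T,t0,.03),plane(S,s0,.03))
print("chassisT",np.mean([plane(T,f(c,130,130,2.5),.03) for c in [(35,181),(205,192),(185,386),(14,374)]],0))
c=[plane(S,f(c,400,180,6),.03) for c in [(196,145),(577,123),(730,475),(312,503)]]
print("chassisS",np.mean(c,0),[np.linalg.norm(c[i]-c[i-1]) for i in range(4)])
E
```

```text
tip [0.5292 0.283  0.076 ] [0.5288 0.2852 0.076 ] [0.5294 0.2837 0.0768]
foot [0.5284 0.2817 0.03  ] [0.5305 0.2856 0.03  ]
chassisT [0.5289 0.2842 0.03  ]
chassisS [0.5303 0.2854 0.03  ] [np.float64(0.14850711857488694), np.float64(0.13042499996562262), np.float64(0.14854555464054128), np.float64(0.12876465209069848)]
```

>>> jog_arm(motion=[0,420,-474,30,0,0,0.329,0,420,-474,30,0,0,0.329,0,420,-474,30,0,0,0.329,0,420,-474,30,0,0,0.329,0,420,-474,30,0,0,0.329,0,420,-474,30,0,0,0.329,0,420,-474,30,0,0,0.329,0,420,-474,30,0,0,0.329,0,420,-474,30,0,0,0.329,0,420,-474,30,0,0,0.329,0,420,-474,30,0,0,0.329,0,420,-474,30,0,0,0.329,0,420,-474,30,0,0,0.329,0,420,-474,30,0,0,0.329,0,420,-474,30,0,0,0.329,0,420,-474,30,0,0,0.329,0,420,-474,30,0,0,0.329,0,420,-474,30,0,0,0.329,0,420,-474,30,0,0,0.329])

```text
time_s: 1.68
tool_pos: [0.4456, -0.0082, 0.2011]
orientation: [3.141, 0.001, -0.001]
force: [-0.3, -0.6, -0.6]
finger_gap: 0.085
finger_force: 0.0
```

```bash
python3 - <<'E'
from h import *
from plant import robot,snapshot
np.set_printoptions(precision=4,suppress=True)
st=robot.observe(); s=snapshot("wrist"); print(st["tool_pos"],st["orientation"],st["time_s"],np.array(s["tool_from_camera"]))
cv2.imwrite("pics/w1.png",s["pixels"][:,:,::-1])
seed=proj(s,[.4462,-.0072,.005],st); b=blob(mask(s["pixels"],"white"),seed,80)
print(seed,b); print(plane(s,b[0],.005,st))
E
```

```text
[ 0.4456 -0.0082  0.2011] [ 3.1412  0.0008 -0.0006] 1.6833 [[ 0.0008 -0.9614 -0.2751  0.0697]
 [ 1.      0.0006  0.0009  0.0003]
 [-0.0007 -0.2751  0.9614 -0.1417]
 [ 0.      0.      0.      1.    ]]
[314.6362 205.7371] (array([315.5222, 206.4408]), 2556.5, (56.56854248046875, 56.56854248046875))
[ 0.4456 -0.008   0.005 ]
```

View pics/w1.png

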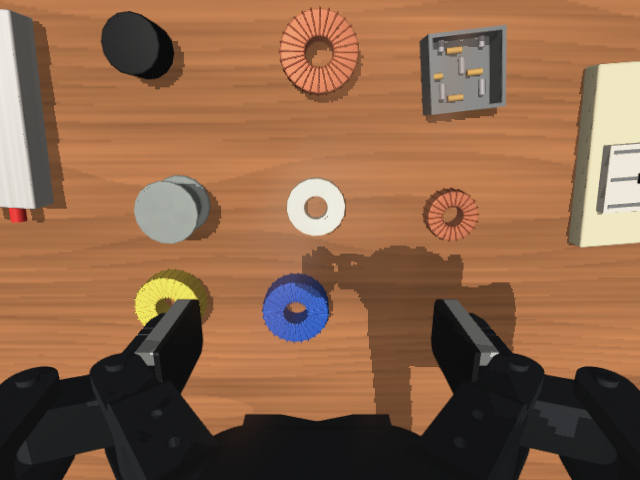

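The wrist view shows the disc at (315,206), directly under the TCP, with a clear path for the fingers. The spool is at (168,211) and the spare at (451,214). Descending and gripping.

>>> jog_arm(motion=[0.1,0,0,100,0,0,0,0.1,0,0,100,0,0,0,0.2,0,0,180,0,0,0,0.2,0,0,180,0,0,0,0.2,0,0,195,0,0,0,0.2,0,0,201,0,0,0,0.2,0,0,202,0,0,0,0.2,0,0,202,0,0,0,0.6,0,0,202,0,0,0,0.6,0,0,202,0,0,0,0.6,0,0,202,0,0,0,0.6,0,0,202,0,0,0,0.6,0,0,202,0,0,0,0.6,0,0,202,0,0,0], grip_force=30)

```text
time_s: 2.9
tool_pos: [0.4478, -0.0076, 0.0015]
orientation: [3.141, -0.004, 0.0]
force: [-1.5, -3.4, 8.6]
finger_gap: 0.0502
finger_force: 29.4
```

```bash
python3 - <<'E'
from plant import robot,snapshot
import cv2
print(robot.observe()); cv2.imwrite("pics/w2.png",snapshot("wrist")["pixels"][:,:,::-1])
E
```

```text
{'time_s': 2.9, 'joint_positions': array([-2.00585771e-02,  4.61246319e-01,  2.16273941e+00, -7.20692715e-04,
        5.13867820e-01,  1.55112454e+00]), 'dq': array([-0.00046299,  0.00039362, -0.0006515 , -0.00350342, -0.00071199,
        0.00019127]), 'tau': array([ 1.35718681e+00, -4.56594300e+01, -1.50932747e+01,  5.53155709e-01,
       -6.18625134e-01,  4.45176603e-02]), 'tool_pos': array([ 0.44780391, -0.00760464,  0.00153965]), 'orientation': array([ 3.14116257e+00, -3.73125331e-03,  2.40962376e-04]), 'force': array([-1.53345985, -3.3748362 ,  8.62244034]), 'torque': array([-0.5161585 ,  0.33202406,  0.01883472]), 'finger_force': 29.438930433243513, 'finger_gap': 0.05022455163735733}
```

View pics/w2.png

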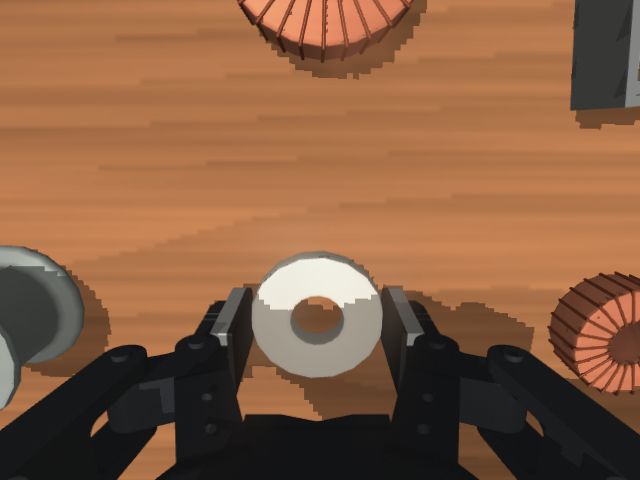

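Disc gripped between the pads (disc at (317,315)). Lifting it and checking its position in the hand.

>>> jog_arm(motion=[0.6,0,0,-10,0,0,0,0.6,0,0,-25,0,0,0,0.6,0,0,-50,0,0,0,0.6,0,0,-80,0,0,0,0.6,0,0,-110,0,0,0,0.6,0,0,-130,0,0,0,0.6,0,0,-130,0,0,0,0.6,0,0,-130,0,0,0])

```text
time_s: 3.62
tool_pos: [0.4475, -0.0073, 0.1317]
orientation: [3.142, -0.005, -0.0]
force: [0.1, 0.7, -1.5]
finger_gap: 0.0498
finger_force: 31.3
```

```bash
cat > held.py <<'E'
import sys
from h import *
from plant import robot,snapshot
np.set_printoptions(precision=4,suppress=True)
def held(name,kind,dz,seed,rad):
    st=robot.observe(); s=snapshot("wrist"); cv2.imwrite(f"pics/{name}.png",s["pixels"][:,:,::-1])
    print(st["time_s"],st["tool_pos"],st["orientation"],st["force"],st["finger_gap"])
    b=blob(mask(s["pixels"],kind),seed,rad); print(b)
    if b: print("centre",plane(s,b[0],st["tool_pos"][2]+dz,st), "size", np.array(b[2])/s["intrinsics"][0][0]*np.linalg.norm(plane(s,b[0],st["tool_pos"][2]+dz,st)-cam(s,st)[1]))
E
python3 -c "
from held import *
held('w3','white',.004,(317,315),70)
s=snapshot('wrist')['pixels']; print(s[275,317],s[355,317],s[315,317])"
```

```text
3.6167 [ 0.4475 -0.0073  0.1317] [ 3.1416 -0.0051 -0.0002] [ 0.1452  0.6568 -1.4807] 0.049812989734438214
(array([315.9303, 315.0483]), 12616.5, (130.17242431640625, 121.8161392211914))
centre [ 0.4457 -0.0075  0.1357] size [0.0518 0.0485]
[243 241 230] [166 158 145] [186 124  81]
```

View pics/w3.png

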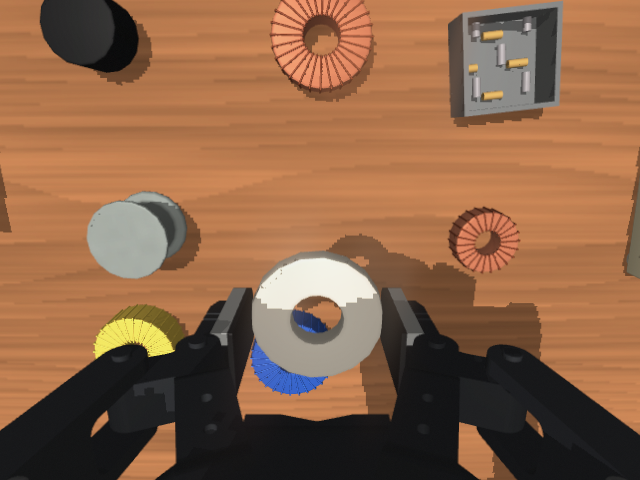

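Disc held level, centre at (.4457,-.0075). Moving over the stud.

>>> jog_arm(motion=[0.6,4,-15,0,0,0,0,0.6,12,-42,0,0,0,0,0.6,23,-80,0,0,0,0,0.6,34,-120,0,0,0,0,0.6,46,-160,0,0,0,0,0.6,57,-200,0,0,0,0,0.6,69,-240,0,0,0,0,0.6,78,-270,0,0,0,0,0.6,82,-287,0,0,0,0,0.6,84,-292,0,0,0,0,0.6,84,-292,0,0,0,0,0.6,84,-292,0,0,0,0,0.6,84,-292,0,0,0,0])

```text
time_s: 4.8
tool_pos: [0.5295, 0.2832, 0.1286]
orientation: [3.14, 0.002, -0.001]
force: [-0.4, 0.3, 0.2]
finger_gap: 0.05
finger_force: 31.3
```

```bash
python3 -c "
from held import *
held('w4','white',.004,(317,315),62)
st=robot.observe();s=snapshot('wrist')
print(proj(s,[.5293,.2842,.076],st),proj(s,[.5293,.2842,.03],st))
"
```

```text
4.8 [0.5295 0.2832 0.1286] [ 3.1404  0.0017 -0.001 ] [-0.3664  0.2697  0.1803] 0.05002773730222642
(array([316.7954, 315.7006]), 11793.0, (123.69316864013672, 119.08499145507812))
centre [0.5274 0.2826 0.1326] size [0.0493 0.0475]
[313.6237 262.1163] [314.0344 237.7385]
```

View pics/w4.png

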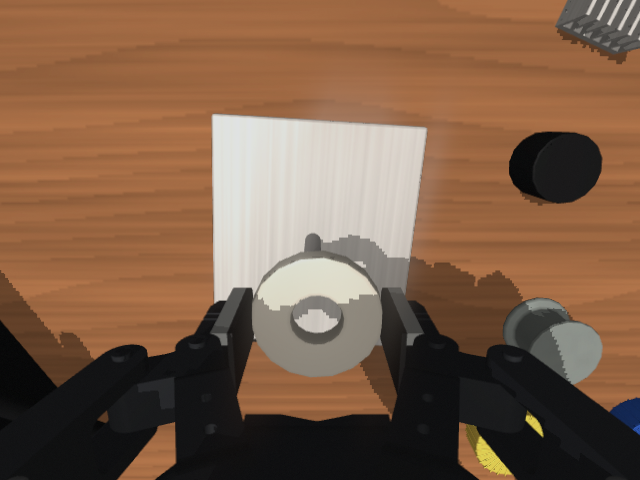

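The stud foot shows at (313,237), matching the predicted (314,238). Disc centre is 2 mm short in x. Correcting and lowering.

>>> jog_arm(motion=[0.6,2,-1.5,0,0,0,0,0.6,2,-1.5,15,0,0,0,0.6,2,-1.5,35,0,0,0,0.6,2,-1.5,48,0,0,0,0.6,2,-1.5,56,0,0,0,0.6,2,-1.5,64,0,0,0,0.6,2,-1.5,72,0,0,0,0.6,2,-1.5,80,0,0,0,0.6,2,-1.5,88,0,0,0,0.6,2,-1.5,93,0,0,0,0.6,2,-1.5,96,0,0,0,0.6,2,-1.5,96,0,0,0,0.6,2,-1.5,96,0,0,0])

```text
time_s: 5.98
tool_pos: [0.5324, 0.2862, 0.0333]
orientation: [-3.142, -0.0, -0.0]
force: [0.4, -0.1, -1.1]
finger_gap: 0.0499
finger_force: 31.3
```

```bash
python3 -c "
from held import *
held('w5','white',.004,(317,315),62)
"
```

```text
5.9833 [0.5324 0.2862 0.0333] [-3.1416 -0.     -0.0002] [ 0.4129 -0.1141 -1.1037] 0.049923152038534334
(array([315.0098, 285.0117]), 4436.5, (49.668148040771484, 116.11180114746094))
centre [0.5432 0.2864 0.0373] size [0.0191 0.0446]
```

View pics/w5.png

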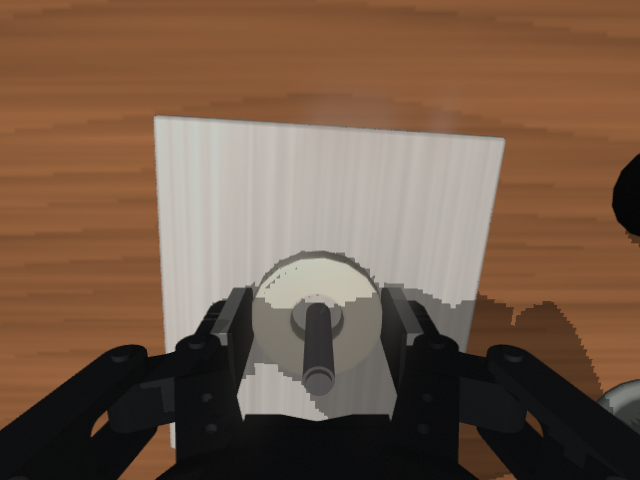

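The stud passes through the bore. Releasing, rising, and going over to the core.

>>> jog_arm(motion=[0,0,0,0,0,0,0,0,0,0,0,0,0,0,0,0,0,0,0,0,0,0,0,0,0,0,0,0,0,0,0,-30,0,0,0,0,0,0,-70,0,0,0,0,0,0,-110,0,0,0,0,0,0,-150,0,0,0,0,0,0,-170,0,0,0,0,6,40,-170,0,0,0,0,12,80,-170,0,0,0,0,18,120,-170,0,0,0,0,24,160,-170,0,0,0,0,30,200,-170,0,0,0,0,36,240,-170,0,0,0,0,39,280,-170,0,0,0,0,39,295,-170,0,0,0,0,39,295,-170,0,0,0,0,39,295,-170,0,0,0])

```text
time_s: 7.62
tool_pos: [0.5712, -0.0096, 0.2033]
orientation: [-3.141, -0.0, -0.003]
force: [0.6, 0.0, 0.2]
finger_gap: 0.0854
finger_force: 0.0
```

```bash
cat > look.py <<'E'
from held import *
# measure a part lying on the table with the wrist camera, verify disc on stud with top camera
def part(name,kind,P,z,rad):
    st=robot.observe(); s=snapshot("wrist"); cv2.imwrite(f"pics/{name}.png",s["pixels"][:,:,::-1])
    seed=proj(s,P,st); b=blob(mask(s["pixels"],kind),seed,rad)
    p=plane(s,b[0],z,st); d=np.linalg.norm(p-cam(s,st)[1])/s["intrinsics"][0][0]
    print("seed",seed,"blob",b[0],"size",np.array(b[2])*d,"at",p); print("tcp",st["tool_pos"],st["orientation"],"shift mm",(p-st["tool_pos"])*[1e3,-1e3,-1e3])
E
python3 -c "
from look import *
part('w6','copper',[.570,-.010,.012],.012,75)
t=snapshot('top')['pixels']; s=snapshot('scene')['pixels']
a=cv2.resize(t[190:290,120:220,::-1],(400,400),interpolation=cv2.INTER_CUBIC);b=cv2.resize(s[180:280,425:525,::-1],(400,400),interpolation=cv2.INTER_CUBIC)
cv2.imwrite('pics/c1.png',np.hstack([a,b]))
"
```

```text
seed [316.4663 209.0206] blob [317.3923 211.5872] size [0.061  0.0606] at [ 0.5677 -0.0108  0.012 ]
tcp [ 0.5712 -0.0096  0.2033] [-3.1413 -0.     -0.0026] shift mm [ -3.4587   1.2502 191.3431]
```

View pics/c1.png

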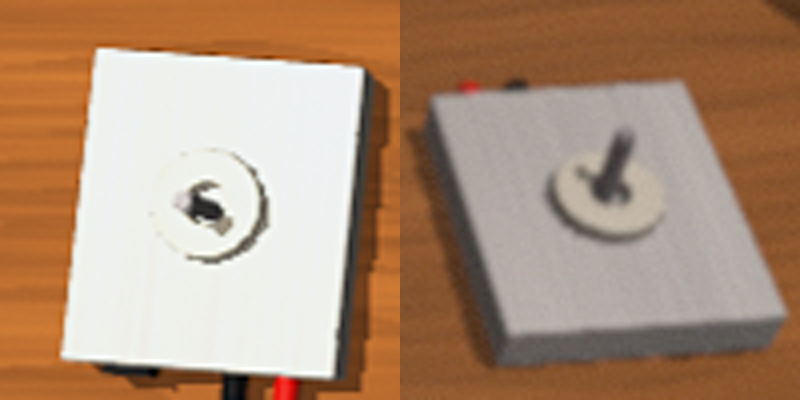

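Disc lies flat round the stud. Gripping the core.

>>> jog_arm(motion=[0,-2,1,40,0,0,0,0,-2,1,80,0,0,0,0,-2,1,120,0,0,0,0,-2,1,160,0,0,0,0,-2,1,185,0,0,0,0,-2,1,197,0,0,0,0,-2,1,200,0,0,0,0,-2,1,200,0,0,0,0.6,-2,1,200,0,0,0,0.6,-2,1,200,0,0,0,0.6,-2,1,200,0,0,0,0.6,-2,1,200,0,0,0,0.6,-2,1,200,0,0,0,0.6,-2,1,200,0,0,0], grip_force=60)

```text
time_s: 8.93
tool_pos: [0.5708, -0.0098, 0.0059]
orientation: [3.142, -0.003, -0.0]
force: [-1.9, 0.9, 12.7]
finger_gap: 0.0579
finger_force: 61.3
```

>>> jog_arm(motion=[0.6,0,0,-10,0,0,0,0.6,0,0,-25,0,0,0,0.6,0,0,-50,0,0,0,0.6,0,0,-80,0,0,0,0.6,0,0,-110,0,0,0,0.6,0,0,-130,0,0,0,0.6,0,0,-136,0,0,0,0.6,0,0,-136,0,0,0,0.6,0,0,-136,0,0,0])

```text
time_s: 9.68
tool_pos: [0.5689, -0.0098, 0.1392]
orientation: [3.142, -0.0, -0.0]
force: [-0.7, 0.0, -3.9]
finger_gap: 0.0579
finger_force: 65.1
```

```bash
python3 -c "
from held import *
held('w7','copper',.008,(317,300),90)
"
```

```text
9.6833 [ 0.5689 -0.0098  0.1392] [ 3.1416 -0.0001 -0.0003] [-0.7443  0.0179 -3.8743] 0.0579051128714669
(array([318.2713, 314.401 ]), 19834.5, (156.37673950195312, 158.96051025390625))
centre [ 0.5694 -0.0109  0.1472] size [0.0604 0.0614]
```

View pics/w7.png

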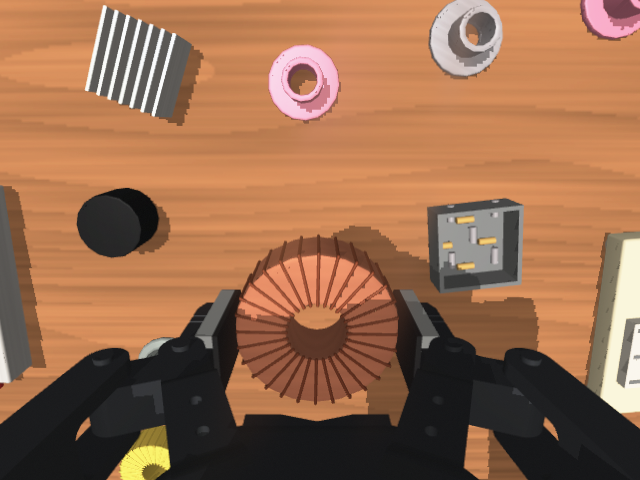

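Core held level and centred. Carrying it to the stud.

>>> jog_arm(motion=[0.6,-2,-15,0,0,0,0,0.6,-6,-42,0,0,0,0,0.6,-11,-80,0,0,0,0,0.6,-16,-120,0,0,0,0,0.6,-22,-160,0,0,0,0,0.6,-27,-200,0,0,0,0,0.6,-33,-240,0,0,0,0,0.6,-37,-270,0,0,0,0,0.6,-39,-287,0,0,0,0,0.6,-40,-294,0,0,0,0,0.6,-40,-295,0,0,0,0,0.6,-40,-295,0,0,0,0,0.6,-40,-295,0,0,0,0,0.6,-40,-295,0,0,0,0])

```text
time_s: 10.9
tool_pos: [0.5294, 0.2838, 0.1389]
orientation: [3.141, 0.001, -0.002]
force: [-0.2, -0.3, -2.1]
finger_gap: 0.0579
finger_force: 65.2
```

```bash
python3 -c "
from held import *
held('w8','copper',.008,(317,315),82)
"
```

```text
10.9 [0.5294 0.2838 0.1389] [ 3.141   0.0007 -0.0016] [-0.2458 -0.3055 -2.0761] 0.057872744926292234
(array([317.5423, 318.3482]), 19899.5, (152.62167358398438, 162.10202026367188))
centre [0.5282 0.283  0.1469] size [0.0593 0.0629]
```

>>> jog_arm(motion=[0.6,0.5,-1,15,0,0,0,0.6,0.5,-1,35,0,0,0,0.6,0.5,-1,50,0,0,0,0.6,0.5,-1,58,0,0,0,0.6,0.5,-1,66,0,0,0,0.6,0.5,-1,74,0,0,0,0.6,0.5,-1,82,0,0,0,0.6,0.5,-1,88,0,0,0,0.6,0.5,-1,92,0,0,0,0.6,0.5,-1,95,0,0,0,0.6,0.5,-1,95,0,0,0,0.6,0.5,-1,95,0,0,0])

```text
time_s: 11.95
tool_pos: [0.5298, 0.2861, 0.046]
orientation: [3.141, 0.0, -0.0]
force: [-4.8, -3.2, 15.6]
finger_gap: 0.0579
finger_force: 66.8
```

Fully seated: 40 mm above the table reading, with contact force. Releasing and going to the bush.

>>> jog_arm(motion=[0,0,0,0,0,0,0,0,0,0,0,0,0,0,0,0,0,0,0,0,0,0,0,0,0,0,0,0,0,0,0,-30,0,0,0,0,0,0,-70,0,0,0,0,0,0,-110,0,0,0,0,0,0,-150,0,0,0,0,0,0,-160,0,0,0,0,15,36,-160,0,0,0,0,30,72,-160,0,0,0,0,45,108,-160,0,0,0,0,60,144,-160,0,0,0,0,75,180,-160,0,0,0,0,90,216,-160,0,0,0,0,105,252,-160,0,0,0,0,120,288,-160,0,0,0,0,135,324,-160,0,0,0,0,150,360,-160,0,0,0])

```text
time_s: 13.53
tool_pos: [0.6802, -0.0758, 0.2038]
orientation: [-3.142, 0.0, -0.0]
force: [0.8, -0.1, 0.5]
finger_gap: 0.085
finger_force: 0.0
```

>>> jog_arm(motion=[0,12,28,0,0,0,0,0,15,32,0,0,0,0,0,15,32,0,0,0,0,0,15,32,0,0,0,0])

```text
time_s: 13.87
tool_pos: [0.6943, -0.1055, 0.2036]
orientation: [-3.141, 0.001, -0.001]
force: [-0.2, 0.7, -0.4]
finger_gap: 0.0854
finger_force: 0.0
```

```bash
python3 -c "
from look import *
part('w9','grey',[.6955,-.107,.003],.003,45)
T=snapshot('top');S=snapshot('scene');t=T['pixels']; s=S['pixels']
for n,q,sd in(('t',T,(170,241)),('s',S,(477,222))):
    b=blob(mask(q['pixels'],'copper'),proj(q,[.5293,.2842,.052]),24); print(n,plane(q,b[0],.052),b[2])
a=cv2.resize(t[190:290,120:220,::-1],(400,400),interpolation=cv2.INTER_CUBIC);b=cv2.resize(s[180:280,425:525,::-1],(400,400),interpolation=cv2.INTER_CUBIC)
w=cv2.imread('pics/w9.png')
cv2.imwrite('pics/c2.png',np.vstack([np.hstack([a,b])[:400:2,::2],cv2.resize(w,(400,300))]))
"
```

```text
seed [317.7051 203.996 ] blob [318.4107 205.4478] size [0.0457 0.0457] at [ 0.6942 -0.1076  0.003 ]
tcp [ 0.6943 -0.1055  0.2036] [-3.141   0.0012 -0.0009] shift mm [ -0.1105   2.1257 200.5523]
t [0.5299 0.2875 0.052 ] (32.0, 34.0)
s [0.5287 0.2861 0.052 ] (32.199378967285156, 30.410520553588867)
```

View pics/c2.png

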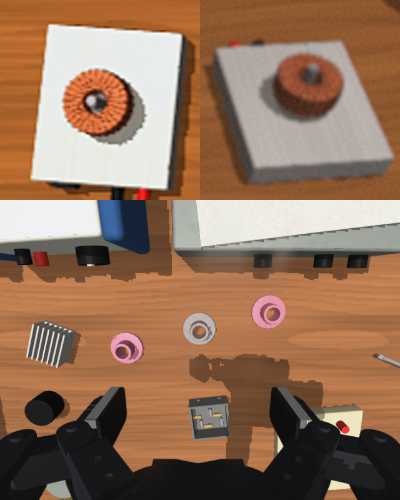

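Core sits round the stud. The bush is at wrist-crop (199,328), between the pinks at (126,347) and (268,311). Descending to grip its collar above the flange.

>>> jog_arm(motion=[0.2,0.5,1.5,40,0,0,0,0.2,0.5,1.5,80,0,0,0,0.2,0.5,1.5,120,0,0,0,0.2,0.5,1.5,160,0,0,0,0.2,0.5,1.5,182,0,0,0,0.2,0.5,1.5,192,0,0,0,0.2,0.5,1.5,194,0,0,0,0.2,0.5,1.5,194,0,0,0,0.9,0.5,1.5,194,0,0,0,0.9,0.5,1.5,194,0,0,0,0.9,0.5,1.5,194,0,0,0,0.9,0.5,1.5,194,0,0,0,0.9,0.5,1.5,194,0,0,0,0.9,0.5,1.5,194,0,0,0,0.9,0.5,1.5,194,0,0,0,0.9,0.5,1.5,194,0,0,0], grip_force=50)

```text
time_s: 15.35
tool_pos: [0.6963, -0.1075, 0.0123]
orientation: [3.141, -0.002, -0.0]
force: [-1.9, 1.1, 8.4]
finger_gap: 0.0239
finger_force: 48.6
```

>>> jog_arm(motion=[0.9,0,0,-10,0,0,0,0.9,0,0,-25,0,0,0,0.9,0,0,-50,0,0,0,0.9,0,0,-80,0,0,0,0.9,0,0,-110,0,0,0,0.9,0,0,-140,0,0,0,0.9,0,0,-150,0,0,0,0.9,0,0,-150,0,0,0,0.9,0,0,-150,0,0,0])

```text
time_s: 16.1
tool_pos: [0.6952, -0.1074, 0.1608]
orientation: [3.141, -0.001, -0.0]
force: [-0.5, -0.7, -1.3]
finger_gap: 0.0243
finger_force: 49.3
```

```bash
python3 -c "
from held import *
held('w10','grey',-.005,(317,310),75)
"
```

```text
16.1 [ 0.6952 -0.1074  0.1608] [ 3.1414 -0.001  -0.0003] [-0.4687 -0.7272 -1.2914] 0.024286652183661106
(array([315.7056, 314.6199]), 12897.5, (134.58624267578125, 120.86500549316406))
centre [ 0.6889 -0.1075  0.1558] size [0.0571 0.0512]
```

View pics/w10.png

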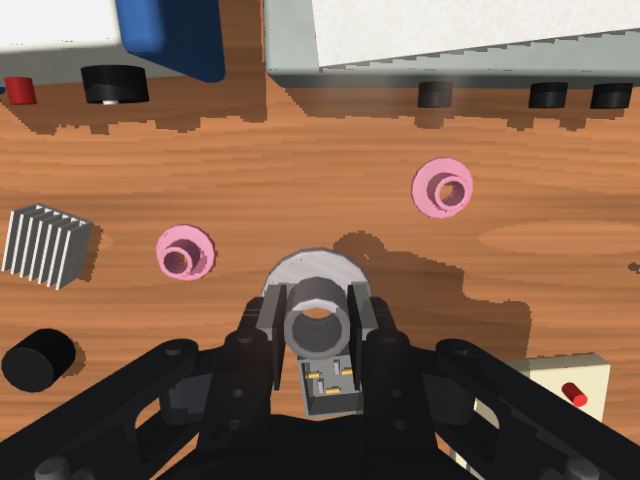

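Bush held level. Collar top ring centred at (317,328), flange far edge at (317,249).

```bash
python3 -c "
from h import *; from plant import *
np.set_printoptions(precision=4,suppress=True)
st=robot.observe(); s=snapshot('wrist'); z=st['tool_pos'][2]; print(st['tool_pos'])
print('ring',plane(s,(317,328.5),z+.017,st), 'w',plane(s,(350,328),z+.017,st)-plane(s,(284,328),z+.017,st))
print('flange far',plane(s,(317,249),z-.0045,st)-[.024,0,0])
print('bore near/far', plane(s,(317,347),z+.017,st), plane(s,(317,309),z+.017,st))
S=snapshot('scene'); cv2.imwrite('pics/x.png',S['pixels'][:,:,::-1])
"
```

```text
[ 0.6944 -0.1072  0.1592]
ring [ 0.694  -0.1078  0.1762] w [ 0.     -0.0236  0.    ]
flange far [ 0.6929 -0.1079  0.1547]
bore near/far [ 0.6865 -0.1078  0.1762] [ 0.7017 -0.1078  0.1762]
```

>>> jog_arm(motion=[0.9,-6,-14,0,0,0,0,0.9,-17,-40,0,0,0,0,0.9,-31,-75,0,0,0,0,0.9,-46,-110,0,0,0,0,0.9,-61,-146,0,0,0,0,0.9,-76,-182,0,0,0,0,0.9,-91,-218,0,0,0,0,0.9,-106,-254,0,0,0,0,0.9,-121,-290,0,0,0,0,0.9,-136,-326,0,0,0,0,0.9,-150,-360,0,0,0,0,0.9,-160,-382,0,0,0,0,0.9,-164,-391,0,0,0,0,0.9,-164.5,-392.5,0,0,0,0,0.9,-164.5,-392.5,0,0,0,0,0.9,-164.5,-392.5,0,0,0,0,0.9,-164.5,-392.5,0,0,0,0])

```text
time_s: 17.67
tool_pos: [0.5313, 0.2839, 0.16]
orientation: [3.141, 0.0, -0.002]
force: [-0.3, -0.0, -1.5]
finger_gap: 0.0242
finger_force: 49.3
```

```bash
python3 -c "
from h import *; from plant import *
np.set_printoptions(precision=4,suppress=True)
st=robot.observe(); s=snapshot('wrist'); z=st['tool_pos'][2]; print(st['tool_pos'],st['orientation'])
print('ring',plane(s,(317,328.5),z+.017,st),'flange', plane(s,(317,249),z-.0045,st)-[.024,0,0])
print('stud tip at',proj(s,[.5293,.2845,.076],st),'foot',proj(s,[.5293,.2845,.03],st))
im=s['pixels'][:,:,::-1].copy(); p=proj(s,[.5293,.2845,.076],st); cv2.drawMarker(im,tuple(int(round(v)) for v in p),(0,0,255),0,12,1)
cv2.imwrite('pics/w11.png',im[150:400,170:470].repeat(2,0).repeat(2,1))
"
```

```text
[0.5313 0.2839 0.16  ] [ 3.1411  0.0003 -0.0016]
ring [0.5309 0.2833 0.177 ] flange [0.5298 0.2833 0.1555]
stud tip at [314.6917 247.1088] foot [314.9131 227.785 ]
```

View pics/w11.png

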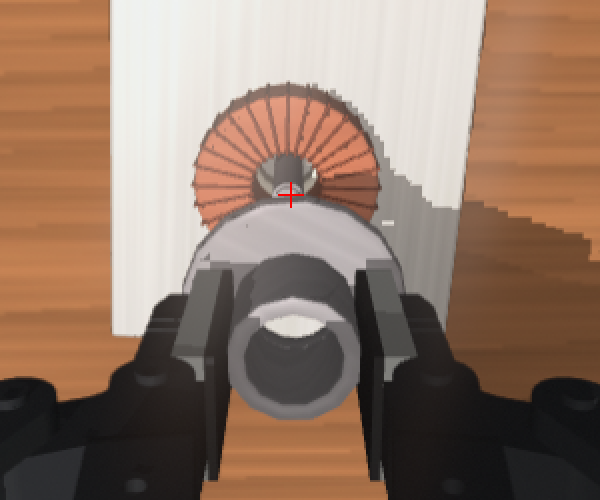

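The stud tip shows at crop (288,190), agreeing with the marker to about 1 mm. Shifting 1.5 mm in y and lowering the bush.

>>> jog_arm(motion=[0.9,0,-1.5,15,0,0,0,0.9,0,-1.5,35,0,0,0,0.9,0,-1.5,55,0,0,0,0.9,0,-1.5,66,0,0,0,0.9,0,-1.5,70,0,0,0,0.9,0,-1.5,73,0,0,0,0.9,0,-1.5,76,0,0,0,0.9,0,-1.5,79,0,0,0,0.9,0,-1.5,82,0,0,0,0.9,0,-1.5,84,0,0,0,0.9,0,-1.5,85.5,0,0,0,0.9,0,-1.5,85.5,0,0,0,0.9,0,-1.5,85.5,0,0,0])

```text
time_s: 18.8
tool_pos: [0.5311, 0.2869, 0.0763]
orientation: [-3.141, -0.001, -0.0]
force: [-3.2, -1.6, 10.9]
finger_gap: 0.0245
finger_force: 50.5
```

```bash
cat > chk.py <<'E'
from h import *; from plant import *
np.set_printoptions(precision=4,suppress=True)
def chk(col=True):
    for n in("top","scene"):
        q=snapshot(n); b=blob(mask(q["pixels"],"copper"),proj(q,[.5293,.2845,.052]),24); print(n,"core hull ctr",plane(q,b[0],.052),b[2])
    st=robot.observe(); print(st["tool_pos"],st["orientation"],st["force"],st["finger_gap"])
E
python3 -c "from chk import *; chk()"
```

```text
top core hull ctr [0.516  0.2841 0.052 ] (15.03154182434082, 33.375118255615234)
scene core hull ctr [0.533  0.2832 0.052 ] (32.565673828125, 24.533294677734375)
[0.5311 0.2869 0.0763] [-3.1412 -0.0009 -0.    ] [-3.2023 -2.4956 10.3658] 0.02435387074140446
```

Seated: the TCP is exactly 64 mm above the table grip height. Releasing and going to the cap.

>>> jog_arm(motion=[0,0,0,0,0,0,0,0,0,0,0,0,0,0,0,0,0,0,0,0,0,0,0,0,0,0,0,0,0,0,0,0,0,0,0,0,0,0,-30,0,0,0,0,0,0,-70,0,0,0,0,0,0,-110,0,0,0,0,0,0,-126,0,0,0,0,10,38,-126,0,0,0,0,21,76,-126,0,0,0,0,32,114,-126,0,0,0,0,40,145,-126,0,0,0,0,43.5,156,-126,0,0,0,0,43.5,156,-126,0,0,0,0,43.5,156,-126,0,0,0,0,43.5,156,-126,0,0,0])

```text
time_s: 20.32
tool_pos: [0.574, 0.1317, 0.2006]
orientation: [-3.141, 0.0, 0.0]
force: [-0.3, -0.4, 1.0]
finger_gap: 0.0853
finger_force: 0.0
```

```bash
python3 -c "
from look import *
part('w12','black',[.5745,.1295,.016],.016,50)
for n in('top','scene'):
    q=snapshot(n); c=proj(q,[.5293,.2845,.078])
    # bush: flange vs chassis similar grey; copper region & collar-top ring via crop, dark bore + grey
    b=blob(mask(q['pixels'],'copper'),proj(q,[.5293,.2845,.052]),24); print(n,'core',plane(q,b[0],.052),b[2],b[1])
    g=cv2.cvtColor(q['pixels'],cv2.COLOR_RGB2GRAY); print('flange px',proj(q,[.5293,.2845,.067]),'collar top px',proj(q,[.5293,.2845,.092]))
    x,y=[int(v) for v in c]; S=cv2.cvtColor(q['pixels'],cv2.COLOR_RGB2HSV)[:,:,1]
    print(g[y-18:y+19:2,x-18:x+20:2])
    print(S[y-18:y+19:3,x-18:x+20:3])
"
```

```text
seed [318.5296 208.6972] blob [337.5673 228.0096] size [0.0031 0.019 ] at [0.5575 0.113  0.016 ]
tcp [0.574  0.1317 0.2006] [-3.1411  0.0004  0.    ] shift mm [-16.5756  18.7009 184.6307]
top core [0.5392 0.2687 0.052 ] (22.527132034301758, 10.164682388305664) 177.0
flange px [167.5475 240.5217] collar top px [163.0513 238.916 ]
[[244 244 244 244 244 244 244 244 244 244 244 244 244 244 244 244 244 243
  244]
 [244 245 244 244 244 244 244 244 246 247 249 248 248 246 244 244 244 244
  244]
 [244 244 244 244 244 244 247 224 207 149 150 176 130 147 245 249 245 244
  244]
 [244 244 244 244 245 234 198 128 183 195 204 153 156 176 112 106 236 246
  244]
 [244 244 244 245 243 168 198 214 221 224 221 227 226 172 162 152  67 134
  251]
 [244 243 245 249 146 198 207 218 180 214 223 223 222 228 179 144 145  47
  128]
 [244 244 247 164 185 185 191 108 128 214 104 165 223 224 231  96 173 132
   28]
 [244 244 242 161 203 181  52  54  62  64 216  32 178 218 226 203  85 170
   39]
 [244 244 225 187 213  73  51  58  36  91 192  90  53 228 222 221  41 149
   83]
 [245 246 184 177 212  81  50  47 176 22
[... 3184 characters left out ...]
75 165 171 162 171 175 180 166 165 166]
 [173 167 173 166 171 170 171 168 167 175 172 177 171]
 [166 162 155 144 130 112  91  84  90  83  66 129 173]
 [ 21  18  20  19  19  20  22  17  17  17  17  40 170]
 [ 18  21  22  36  43  21  24  24  23  19  18  18 137]
 [ 18  44 128  32  23  22  16  22  26  17  18  16  58]
 [ 23 155  41  15  22  29  18  20  19  24  29  18  23]
 [ 50 175  16  19  23  21  27  21  17  14  46  20  18]
 [126 166  30  16  21  25  21  26  11  16  30  51  17]
 [152 169 159  13  18  13  16  16  15  16  34  79  18]
 [134 143 160 146  38  11  11  13  13  23 159  45  19]
 [107 149 142 165 173 153 130 112 131 166 173  18  17]
 [ 48 163 143 147 158 160 169 165 167 174  39  17  18]]
```

```bash
python3 -c "
from look import *
st=robot.observe(); s=snapshot('wrist'); hsv=cv2.cvtColor(s['pixels'],cv2.COLOR_RGB2HSV)
print(hsv[209,318],hsv[190,318],hsv[209,280:360:8,2],hsv[170:260:8,318,2])
m=((hsv[:,:,2]<75)).astype(np.uint8)*255
b=blob(m,(318,209),55); p=plane(s,b[0],.016,st); d=np.linalg.norm(p-cam(s,st)[1])/s['intrinsics'][0][0]
print(b,np.array(b[2])*d,p,st['tool_pos'])
"
```

```text
[10 96 77] [ 11 104  86] [167 165  85  83  82  75  68  62  62 166] [179 183  79  86  81  76  73  69  65 167 111 111]
(array([329.2022, 215.1219]), 1244.5, (29.425989151000977, 54.625484466552734)) [0.0253 0.047 ] [0.5688 0.1206 0.016 ] [0.574  0.132  0.2007]
```

```bash
python3 -c "
from look import *
st=robot.observe(); s=snapshot('wrist'); hsv=cv2.cvtColor(s['pixels'],cv2.COLOR_RGB2HSV)
m=((hsv[:,:,2]<100)&(hsv[:,:,1]<135)).astype(np.uint8)*255
for r in (40,55):
    b=blob(m,(320,210),r); p=plane(s,b[0],.016,st); d=np.linalg.norm(p-cam(s,st)[1])/s['intrinsics'][0][0]
    print(b,np.array(b[2])*d,p,st['tool_pos'])
"
```

```text
(array([319.992 , 212.6809]), 2089.5, (51.902626037597656, 50.68994140625)) [0.0445 0.0435] [0.571  0.1283 0.016 ] [0.574  0.1318 0.2007]
(array([319.992 , 212.6809]), 2089.5, (51.902626037597656, 50.68994140625)) [0.0445 0.0435] [0.571  0.1283 0.016 ] [0.574  0.1318 0.2007]
```

>>> jog_arm(motion=[0,-1.5,3,40,0,0,0,0,-1.5,3,80,0,0,0,0,-1.5,3,120,0,0,0,0,-1.5,3,160,0,0,0,0,-1.5,3,182,0,0,0,0,-1.5,3,190,0,0,0,0,-1.5,3,192,0,0,0,0,-1.5,3,192,0,0,0,0.75,-1.5,3,192,0,0,0,0.75,-1.5,3,192,0,0,0,0.75,-1.5,3,192,0,0,0,0.75,-1.5,3,192,0,0,0,0.75,-1.5,3,192,0,0,0,0.75,-1.5,3,192,0,0,0,0.75,-1.5,3,192,0,0,0], grip_force=30)

```text
time_s: 21.82
tool_pos: [0.5738, 0.1279, 0.0104]
orientation: [-3.141, -0.002, -0.0]
force: [-2.0, -0.6, 9.9]
finger_gap: 0.0428
finger_force: 29.5
```

>>> jog_arm(motion=[0.75,0,0,-10,0,0,0,0.75,0,0,-25,0,0,0,0.75,0,0,-50,0,0,0,0.75,0,0,-80,0,0,0,0.75,0,0,-110,0,0,0,0.75,0,0,-140,0,0,0,0.75,0,0,-150,0,0,0,0.75,0,0,-150,0,0,0,0.75,0,0,-150,0,0,0])

```text
time_s: 22.57
tool_pos: [0.5728, 0.1277, 0.1592]
orientation: [-3.141, -0.001, -0.0]
force: [-1.1, 0.1, 0.0]
finger_gap: 0.0431
finger_force: 30.9
```

```bash
python3 -c "
from look import *
st=robot.observe(); s=snapshot('wrist'); cv2.imwrite('pics/w13.png',s['pixels'][:,:,::-1]); hsv=cv2.cvtColor(s['pixels'],cv2.COLOR_RGB2HSV)
print(st['tool_pos'],st['finger_gap']); print('V col317',hsv[220:420:5,317,2]); print('S',hsv[220:420:5,317,1]); print('V row330',hsv[330,220:420:5,2])
z=st['tool_pos'][2]
print('expected far bottom edge/ far top/ near top px',[proj(s,st['tool_pos']+np.array(v),st) for v in ([.022,0,-.0084],[.022,0,.0236],[-.022,0,.0236])])
"
```

```text
[0.5728 0.1277 0.1592] 0.043131849926426
V col317 [187 199 187 177 175 188  51  47  43  39  35  34  50  48  45  45  45  42
  41  41  42  28  26  27  25  27  25  26  24  25  25  23  23 137 183 181
 181 174 188 139]
S [147 146 146 146 146 146 130 130 119 111 109  83  31  27  17  17  17   0
   0   0  12   9   0   9   0   9   0  10  11  10  10   0   0  13  14  11
  13  86 148 169]
V row330 [25 83 84 84 37 34 36 38 42 41 41 39 38 36 35 31 29 29 28 26 28 26 25 25
 25 26 26 28 28 29 29 29 27 30 31 82 82 82 78 26]
expected far bottom edge/ far top/ near top px [array([315.4514, 247.2282]), array([315.2272, 276.9292]), array([315.2684, 391.7623])]
```

```bash
python3 -c "
from look import *
st=robot.observe(); s=snapshot('wrist'); hsv=cv2.cvtColor(s['pixels'],cv2.COLOR_RGB2HSV); z=st['tool_pos'][2]
V=hsv[:,:,2]; print(V[244:254,317],V[270:286,317],V[376:390,317]); print(st['tool_pos'])
for h in(.0236,.020,.017):
    print(h,'far/near top, centre',plane(s,(317,278),z+h,st)[0],plane(s,(317,383),z+h,st)[0])
m=((V<75)&(hsv[:,:,1]<140)).astype(np.uint8)
for r in (250,260,270,300,320,340,360,375): print(r,V[r,230:410:4])
"
```

```text
[187 188 185 152  87  53  51  50  50  49] [35 34 33 33 33 33 49 61 56 51 49 48 48 49 47 48] [ 24  24  23  23  24  24  23  22  22 135 181 183 183 183]
[0.572  0.1275 0.158 ]
0.0236 far/near top, centre 0.5937306932348785 0.5537219999534878
0.02 far/near top, centre 0.5922625772283949 0.5510335987731434
0.017 far/near top, centre 0.5910391472229921 0.5487932644561897
250 [189 189 188 187 186 185 184 184 184 183 182 182 181 180 180 180 180 153
  92  64  60  55  49  45  40  70 103 114 114 114 115 115 116 116 117 117
 118 119 119 120 119 120 121 124 181]
260 [189 188 188 188 187 187 186 186 186 185 185 183 182  97  68  67  66  63
  60  55  51  47  41  36  33  31  29  28  30  31  55 119 119 120 120 121
 121 122 123 123 124 125 126 127 127]
270 [187 187 186 184 184 184 183 182 181 181 179  78  62  63  62  60  58  54
  51  46  43  38  34  30  27  25  25  23  24  26  29  31  33 111 111 111
 112 111 112 113 114 114 114 115 116]
300 [ 36  35 103 103 103  95  44  44  46  50  60  60  59  57  56  54  51  50
  49  46  46  44  43  44  42  42  42  41  42  42  42  42  43  43  40  26
  30  34  40 100  84  85  45  45  74]
320 [101 101 101 102  39  37  38  41  44  45  44  43  41  39  38  36  33  32
  37  43  41  41  42  40  28  27  27  27  27  27  26  27  29  29  28  30
  31  26  29  33  46  82  82  82  71]
340 [ 32 131 141  45  33  35  35  37  40  39  38  37  35  34  33  31  30  28
  29  26  27  27  25  27  25  26  26  26  26  26  26  27  26  27  27  29
  29  25  27  28  42 109 134  29  28]
360 [ 28  30  31  44  36  32  33 189 189 114  36  34  33  33  29  29  29  28
  27  26  25  25  26  25  26  24  24  26  25  26  26  26  26  27  26 110
 109  27  26  27  40  26  28  26  24]
375 [ 31  33  34  42  44  32 178 179 179 179 181 181 182 139  29  28  26  25
  25  25  24  25  23  24  24  23  23  24  24  26  29 182 181 112 109 195
 121 121  28  30  41  27  25  25  25]
```

>>> jog_arm(motion=[0.75,-3,-12,0,0,0,0,0.75,-9,-35,0,0,0,0,0.75,-19,-70,0,0,0,0,0.75,-28,-105,0,0,0,0,0.75,-36,-133,0,0,0,0,0.75,-41,-150,0,0,0,0,0.75,-43,-157,0,0,0,0,0.75,-43,-158.5,0,0,0,0,0.75,-43,-158.5,0,0,0,0,0.75,-43,-158.5,0,0,0,0,0.75,-43,-158.5,0,0,0,0])

```text
time_s: 23.58
tool_pos: [0.5301, 0.285, 0.1585]
orientation: [3.141, 0.0, -0.001]
force: [0.1, -0.7, -0.4]
finger_gap: 0.0429
finger_force: 30.9
```

```bash
python3 -c "
from look import *
st=robot.observe(); s=snapshot('wrist'); hsv=cv2.cvtColor(s['pixels'],cv2.COLOR_RGB2HSV); z=st['tool_pos'][2]
print(st['tool_pos'],st['orientation'])
# flange: far edge & sides on copper background
x=317
print('col',hsv[170:252:3,x,1],hsv[170:252:3,x,2])
for r in (215,225,235,242): print(r,'S',hsv[r,250:390:4,1],'V',hsv[r,250:390:4,2])
for nm,P in(('flange ctr far',[.530+.024,.286,.07]),('core far',[.5535+.0065,.286,.064]),('collar top far',[.543,.286,.092]),('collar top ctr',[.530,.286,.092])): print(nm,proj(s,P,st))
"
```

```text
[0.5301 0.285  0.1585] [ 3.1411  0.0004 -0.0014]
col [ 11  12  10  11  11  11  11  56  59 103 106 107  20  14  13  13  12  14
  12  20  20  19  12  12  13  13  18  27] [242 242 241 241 241 240 239 145 146 220 231 229 156 214 210 208 211 205
 189 114 112 110 210 191 153 204  98  57]
215 S [  5   9   5  11  11  12  43 101 102 105  15  14  14  15  14  13  15  14
  14  12  12  11  15 130 130 122  70  20  11  11  11  11  12  12  12] V [243 243 243 241 242 240 154 208 210 228 206 215 212 211 212 214 211 207
 207 209 208 201 121 220 220 161  98 163 238 237 233 236 235 236 236]
225 S [  7   9   7  11  12  34 106  86  15  14  16  14  13  13  15  17  21  15
  13  11  12  11  11  10  14 133 130  83  19  11  12  11  12  13  12] V [243 242 242 240 241 194 230 166 209 212 212 212 213 212 188 146 119 151
 189 203 208 205 201 199 131 202 172 105 164 234 234 236 235 234 238]
235 S [  9  12   8  11  11 111 112  14  15  14  14  15  22  22  13  12  10  11
  13  19  15  12  10  11  12  13 127 129  21  19  11  11  12  12  12] V [242 242 241 238 239 222 229 201 210 212 207 205 127 128 171 215 219 184
 152  93  87 175 201 169 169 134 141 192 161 159 235 237 235 232 238]
242 S [ 11  11  11  12  12 110 112  14  14  15  15  18  13  13  31  13  13  13
  13  14  15  16  11  12  12  12 122 117  64  20  19  19  11  13  12] V [242 241 242 237 238 190 191 199 206 208 207 126 214 193 175 172 152 161
 155 130 123  78 135 131 130 125 127 126 103 156 159 161 232 232 236]
flange ctr far [314.0153 203.6697]
core far [314.0426 192.0837]
collar top far [313.8582 230.9977]
collar top ctr [313.9161 253.2813]
```

Flange measured where predicted, so the bush is at (.530,.286). Small correction, then lowering the cap.

>>> jog_arm(motion=[0.75,-0.7,-1.5,15,0,0,0,0.75,-0.7,-1.5,35,0,0,0,0.75,-0.7,-1.5,50,0,0,0,0.75,-0.7,-1.5,55,0,0,0,0.75,-0.7,-1.5,59,0,0,0,0.75,-0.7,-1.5,63,0,0,0,0.75,-0.7,-1.5,67,0,0,0,0.75,-0.7,-1.5,71,0,0,0,0.75,-0.7,-1.5,75,0,0,0,0.75,-0.7,-1.5,78,0,0,0,0.75,-0.7,-1.5,80,0,0,0,0.75,-0.7,-1.5,80,0,0,0,0.75,-0.7,-1.5,80,0,0,0])

```text
time_s: 24.72
tool_pos: [0.5294, 0.2878, 0.0804]
orientation: [-3.141, -0.001, -0.0]
force: [-4.0, -2.5, 16.3]
finger_gap: 0.0431
finger_force: 32.3
```

Exactly 70 mm above the table grip height, so the cap is seated. Releasing and retreating.

>>> jog_arm(motion=[0,0,0,0,0,0,0,0,0,0,0,0,0,0,0,0,0,0,0,0,0,0,0,0,0,0,0,0,0,0,0,0,0,0,0,0,0,0,-20,0,0,0,0,0,0,-50,0,0,0,0,0,0,-90,0,0,0,0,0,0,-130,0,0,0,0,0,30,-140,0,0,0,0,0,70,-140,0,0,0,0,0,110,-140,0,0,0,0,0,150,-140,0,0,0,0,0,190,-140,0,0,0,0,0,220,-140,0,0,0,0,0,220,-140,0,0,0,0,0,220,-140,0,0,0,0,0,220,-140,0,0,0])

```text
time_s: 26.22
tool_pos: [0.5292, 0.0679, 0.2188]
orientation: [-3.141, -0.0, -0.001]
force: [-0.2, 0.2, 0.5]
finger_gap: 0.0853
finger_force: 0.0
```

```bash
python3 -c "
from look import *
st=robot.observe(); print(st['tool_pos'],st['force'],st['finger_force'])
for n in('top','scene'):
    q=snapshot(n); hsv=cv2.cvtColor(q['pixels'],cv2.COLOR_RGB2HSV); m=((hsv[:,:,2]<60)&(hsv[:,:,1]<150)).astype(np.uint8)*255
    b=blob(m,proj(q,[.53,.286,.086]),17); p=plane(q,b[0],.086); d=np.linalg.norm(p-cam(q)[1])/q['intrinsics'][0][0]
    print(n,'cap',p,'size',np.array(b[2])*d)
    b=blob(mask(q['pixels'],'copper'),proj(q,[.53,.286,.052]),24); print('core',plane(q,b[0],.052),b[2])
    b=blob(mask(q['pixels'],'copper'),proj(q,[.4409,-.1252,.009]),22); print('spare',plane(q,b[0],.009))
"
```

```text
[0.5292 0.0679 0.2188] [-0.1884  0.1973  0.4915] 0.0Traceback (most recent call last):
  File "<string>", line 6, in <module>
    b=blob(m,proj(q,[.53,.286,.086]),17); p=plane(q,b[0],.086); d=np.linalg.norm(p-cam(q)[1])/q['intrinsics'][0][0]
                                                    ~^^^
TypeError: 'NoneType' object is not subscriptable
```

```bash
python3 -c "
from look import *
for n in('top','scene'):
    q=snapshot(n); hsv=cv2.cvtColor(q['pixels'],cv2.COLOR_RGB2HSV); c=proj(q,[.53,.286,.086]); x,y=[int(v) for v in c]; print(n,c)
    print(hsv[y-20:y+21:4,x-20:x+21:4,2]); print(hsv[y-20:y+21:4,x-20:x+21:4,1])
"
```

```text
top [163.3351 238.9127]
[[236 236 236 227  72  75  75  75  76  76  79]
 [236 236 235 215  74  76  75  74  75  76  76]
 [236 236 236 201  76  74  76  76  75  75  76]
 [236 236 236 182  76  75  75  76  76  74  75]
 [235 236 236 161  75  74  76  74  74  76  77]
 [236 236 236 132  75  75  74  74  76  74  76]
 [236 235 236 108  75  75  76  75  76  76  75]
 [236 235 234  88  74  75  75  75  74  76  76]
 [235 236 232  74  75  76  74  76  75  75  75]
 [236 236 228  71  77  76  75  76  74  75  75]
 [236 235 218  73  76  75  75  75  76  77  76]]
[[35 35 35 43 57 51 48 51 50 50 48]
 [35 35 34 44 52 50 54 48 48 50 50]
 [35 33 35 46 54 52 47 50 51 51 50]
 [35 35 33 49 50 51 48 50 54 48 48]
 [35 35 35 49 51 48 50 45 48 47 50]
 [35 35 35 50 51 48 48 48 54 52 50]
 [33 34 33 50 48 51 54 51 50 50 51]
 [35 34 35 49 48 48 51 48 48 44 50]
 [34 35 38 48 51 50 52 54 48 48 51]
 [35 33 41 54 53 54 51 54 52 51 51]
 [33 34 44 56 54 48 51 51 50 50 50]]
scene [483.4669 209.8404]
[[134 137 135 136 135 131 132 130 130 129 127]
 [138 138 137 138 135 138 135 135 133 133 135]
 [135 134 133 131  58  41  47  94 138 139
[... 200 characters left out ...]
 89  62  34  27  38  30  33 133 179 158]
 [ 60 145  84  89  30  31  31  47 136 180 175]
 [ 61  77 140 100  99 104 105 135 123 185 180]
 [ 75  64  72  92 136 148 142  93 164 176 177]]
[[177 162 170 163 168 171 168 169 171 174 169]
 [168 172 166 166 170 166 166 179 174 176 174]
 [164 167 171 167 141  81  98 165 166 167 164]
 [ 90  90  78 114  64  40  78  40 106 163 160]
 [ 17  21  21  45  55  65  81  67  52 172 178]
 [ 20  48 106 114  87  75  66  78  64  77 182]
 [ 25 154  47  99 120 107 120 107  34  20 169]
 [ 81 146  16  90  66  74  94  93  82  20  74]
 [149 171  52  20 102  99  82  11 150  20  22]
 [117 159 166 125  13  12  22 121  70  21  18]
 [ 75 155 138 161 167 165 162 167  20  16  17]]
```

```bash
python3 -c "
from look import *
q=snapshot('scene'); hsv=cv2.cvtColor(q['pixels'],cv2.COLOR_RGB2HSV); m=((hsv[:,:,2]<65)&(hsv[:,:,1]<150)).astype(np.uint8)*255
b=blob(m,proj(q,[.53,.286,.086]),18); p=plane(q,b[0],.086); d=np.linalg.norm(p-cam(q)[1])/q['intrinsics'][0][0]
print('cap',p,'size',np.array(b[2])*d)
b=blob(mask(q['pixels'],'copper'),proj(q,[.4409,-.1252,.009]),22); print('spare',plane(q,b[0],.009))
"
```

```text
cap [0.5301 0.2871 0.086 ] size [0.0455 0.052 ]
spare [ 0.4403 -0.1257  0.009 ]
```

```bash
python3 -c "
from plant import sign_off; print(sign_off())"
```

```text
the job is handed in; nothing more can be done
None
```

The disc, large core, bush and cap are stacked on the stud in that order and released, and I handed the job in at about 26 s. The core, bush and cap each read exactly their stack height above their table grip. The disc was seen flat round the stud. Sign-off returned no verdict.

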